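Set a spice jar in the labelling cradle and lock its end stop

TASK

Lay the upright spice jar on its side in the two saddles of the wooden labelling cradle, its foot towards the white stop plate and its lid towards the grey end lip, and let go of it. Then push the spring-loaded stop leg towards the jar until the front of its plate stands over the red length mark, and with the leg held there squeeze its red cam lever fully closed against the leg, never closing the lever while the leg is away from the mark. Finish still gripping the leg and closed lever at the mark (do not let go), leaving the tin, mug and lemon alone.

Things in the scene. Friction and masses are not known exactly. Their poses are not given: they have to be found in the camera images.
- jar: Loose spice jar, round, 41 mm diameter and 105 mm high, about 0.11 kg, clear body with dark blue and cream label and dark brown lid (the top 21 mm, hardly narrower than the body). Starts standing on the worktop. Origin: centre of its foot; its z axis runs from foot to lid.
- cradle: Jar-labelling cradle, fixed, placed differently each time: wooden base 110 (x) by 270 (y) by 14 mm. Origin: centre of its underside; y points along it from the stop leg (-y end) to the end lip (+y end), z up. Two grey V saddles, 35 mm wide in x (narrower than the jar: fingers fit down beside it), at y = 30 and 88 mm. Grey end lip, 26 mm wide, top 62 mm high, face at y = 118 mm.
- jar_seat (a point): Where the foot centre of the lying jar belongs: x = 0, y = 7 mm, z = 60 mm in the cradle's frame (jar axis along y, lid towards +y). Laid up to 20 mm short of it (towards -y), the jar is slid along the saddles by the stop plate.
- length_mark (a point): Middle of the red line across the cradle's base, 14 mm above the worktop, at x = 0, y = 5 mm in the cradle's frame. With the plate there, 113 mm are left between plate and lip for the 105 mm jar.
- stop_leg: Sliding stop leg on the cradle's rail, axes as the cradle's. Its white plate is 84 mm wide (x), 8 mm thick (y), from 19 to 75 mm above the worktop. Origin: middle of the lower edge of the plate's front face (towards the jar); it must come to y = 5 mm in the cradle's frame, over the red line; it starts 30 to 60 mm short of it; its travel ends 15 mm past it.
- leg_web (a point): Top middle of the leg's dark steel web behind (-y of) the plate: 16 mm wide (x), 52 mm long, 38 to 80 mm above the worktop; foot below it 30 mm wide, top 40 mm high. Two fingers straddling the web, one each side, push the plate's back with their sides. A spring draws the leg to -y: about 8 N push is needed at the mark; let go, it slides back about 30 mm.
- cam_lever (a joint): Red cam lever on the web's -x side, rad: 0 open, 0.45 closed, flat along the web. Stays where left; about 3 N at the tip moves it. Vertical pivot (12 mm thick) at the web's rear, paddle 41 mm long, 50 to 78 mm above the worktop. Closed, lever and web span x = -14 to +8 mm: jaws closing in x about x = -3 mm swing it shut, then grip both.
- lever_tip (a point): Top edge of the paddle, 3 mm before its tip, which ends 3 mm behind the plate's back when closed. Open, the tip stands 32 mm from the web's middle plane; jaws opened to 64 mm clear it.
- tin: Small green tin, 57 mm diameter, 72 mm high; origin centre of its underside. To be left alone. (Beside it a kettle, 226 mm high, stands fixed at x = 0.73, y = -0.11 m: swing over or round it.)
- striped_mug: White mug with red stripes, 87 x 124 x 102 mm with handle; origin centre of its underside. To be left alone.
- loose_lemon: Yellow lemon, 78 x 55 x 56 mm, lying on the worktop; origin centre of its underside. To be left alone.
Mind the look-alikes: they are no part of the job. Leave any purple or turquoise look-alike of the jar alone.

How it is judged:
On the way, in this order (a step that is already met when the one before it is completed fails the run):
1. the jar lies in both saddles, foot towards the stop plate, and is let go (angle between jar's own z axis and vertical between 1.47 and 1.67 rad and angle between the z axis of jar and the y axis of cradle, either way round below 0.12 rad and x of jar in the frame of cradle between -0.007 and 0.007 m and y of jar in the frame of cradle between -0.022 and 0.014 m and z of jar in the frame of cradle between 0.054 and 0.066 m and contact force between the fingers and jar below 0.3 N and linear speed of jar below 0.03 m/s), for 0.2 s.
2. the stop leg is held at the red mark, its lever still open (y of stop_leg in the frame of cradle between 0.001 and 0.009 m and contact force between the fingers and stop_leg above 1 N and value of joint cam_lever below 0.25 rad), for 0.2 s.
At the end, for the whole second after the job is handed in: Fingers grip leg and lever with over 5 N, lever closed (over 0.39 of 0.45 rad), plate front within 4 mm of the red mark, jar at rest in both saddles (0.1 rad of level and of the cradle's y; 7 mm sideways, 6 mm in height), foot at the plate (y -2 to 14 mm), not touched by the fingers (value of joint cam_lever above 0.39 rad and y of stop_leg in the frame of cradle between 0.001 and 0.009 m and contact force between the fingers and stop_leg above 5 N and angle between jar's own z axis and vertical between 1.47 and 1.67 rad and angle between the z axis of jar and the y axis of cradle, either way round below 0.12 rad and x of jar in the frame of cradle between -0.007 and 0.007 m and y of jar in the frame of cradle between -0.002 and 0.014 m and z of jar in the frame of cradle between 0.054 and 0.066 m and contact force between the fingers and jar below 0.3 N and linear speed of jar below 0.03 m/s); the arm keeps its last pose, push and grip.
It fails at once if the lever closed more than halfway while the leg is over 8 mm from the mark (value of joint cam_lever above 0.28 rad and (y of stop_leg in the frame of cradle below -0.003 m or y of stop_leg in the frame of cradle above 0.013 m)).
It fails at once if the tin, mug or lemon moved more than 25 mm (distance of any of tin, striped_mug, loose_lemon from where it was at the start of the episode above 0.025 m).
It also fails if it takes over 48 s, if anything falls off the work surface, if the arm or the gripper's body presses on something with over 40 N, if the wrist force passes 120 N, or if a joint passes its speed limit or range.

ROBOT

A 6-joint arm with a two-finger parallel gripper is mounted at the origin on a cart in front of the work surface, level with it; the furniture and walls round the work are solid. World frame = base frame: x ahead of the robot, y to its left, z up, the work surface at z = 0. Lengths are in m, angles in rad, forces in N, time in s.
With the tool pointing down it reaches from about 0.35 to 0.975 m from the base axis. Payload 4.9 kg.
Tool frame: the origin (TCP) lies on the centre line of the jaws, within the pads' length; the fingertips stand ahead of it and the grasp point (between the pads) is the TCP (manip.tip_extent is the z of the fingertips in the tool frame, in m); z points along the fingers, y is the line along which they close (so a half turn about z gives the same grasp; the last joint's range is limited). The gripper opens to 85 mm and grips with 20 to 120 N. Pads are 22 mm wide; open, the fingers measure 114 mm over their backs; the gripper's body (76 mm by 85 mm) begins 54 mm behind the grasp point. The pads swing forward as they close: fully open they stand 13 mm farther back than shut.
Start: joints at [1.037, 0.053, 1.613, -0, 1.476, -0.119], TCP at [0.252, 0.572, 0.25] pointing down, gripper open.
Joint ranges: [-3.01, 3.01], [-1.01, 2.22], [0.06, 2.58], [-1.02, 4.17], [0.09, 2.62], [-3.14, 3.14]. Speed limits (rad/s): [2.57, 2.57, 3.14, 3.14, 3.14, 3.14].

INTERFACE

Orientations are given as a unit quaternion [w, x, y, z].
In Python, from plant import manip gives the robot as it stands. The module is installed in compiled form; this text tells all that it offers.
- The arm moves only by the tool crank_tcp, called after ">>>" in YAML: its name, and indented under it one key for each argument. Schema: {"type":"object","properties":{"plan":{"type":"array","items":{"type":"number"},"minItems":7,"maxItems":35},"only":{"type":"string"},"quiet":{"type":"boolean"},"lines":{"type":"string"}},"required":["plan"],"additionalProperties":false}. plan is one flat list of numbers that holds 1 to 5 rows one after another, with no inner brackets; each row has 7 numbers: the opening from 0.0 (shut) to 1.0 (fully open), then dx, dy, dz in m, then a rotation vector rx, ry, rz in rad; each row shifts and turns the commanded pose from where the row before left it, along the tool's axes as they then stand; what a row does not reach is not made up. A row lasts 1/8 s, in which the tool goes at most 0.0625 m and 0.188 rad, less where a joint would pass 70% of its speed; a pose out of reach is approached as far as the arm can. The fingers move at their own pace and stop on an object; the grip force is fixed at half the most. Time passes only in rows, so rows that do not move let the fingers close. The tool returns the time, the measured TCP pose, the force, the opening and the grip force at its end. only (a regular expression) keeps the lines of the reply that match it, lines (a string "A,B") keeps lines A to B, and quiet returns only ok. Input that does not fit is refused with a message, and nothing moves.
- manip.state(): the state, without advancing time (a new reading comes with each control period).
- manip.grab_frame(name): name is "side" or "top"; returns (picture, depth): 400x640x3 uint8, red, green, blue; 400x640 float32, m along the optical axis (not along the pixel's ray), 0 where there is no reading.
- manip.camera_params(name): a dict with "intrinsics" (3x3 intrinsics, pixels), "xyz" and "orientation" of the camera in the world. Camera axes: x right, y down, z forward; pixel columns grow to the right and rows downward; lengths in m; the calibration is good to about 2 mm. A picture is of the moment at which its call begins. camera_params takes no time and is no camera call.
- manip.job_done(): hands the job in; it is judged then, once.
Trained networks look in the newest picture that a camera, given by its name, has taken for a name from the list of things; names that differ only in an ending like _2 or _b are one class to them, and where a whole thing is asked for, a point or a joint stands for the part that bears it (a point fixed in the world has none). Each returns a list of dicts, best first, with "conf" (0 to 1); they miss things now and then, are a little off and sometimes report something else, mostly with a low value. They report only what shows in the picture. A call takes as long as a camera call. They do not tell look-alikes from the thing itself.
- manip.look_for(camera, query): "extent" ([left, top, right, bottom] in pixels, round what is visible of it).
- manip.outline_of(camera, query): "region" (400x640 bool, what is visible of it) and "extent" ([left, top, right, bottom] in pixels, round what is visible of it).
- manip.mark_of(camera, query): "centre" ([row, column] in pixels: a listed point, or the origin of a listed thing).
The state is a dict: "time": time; "joint_pos": joint angles; "joint_vel": joint speeds; "joint_efforts": joint torques, N m; "tool_pos": TCP position; "tool_rot": TCP orientation; "contact_force": force on the tool from outside, world axes, zero at the start; "ft_torque": the same for the moment, N m; "gripper_width": opening from 0.0 (shut) to 1.0 (fully open); "grasp_force": force on a finger pad.
Only numpy, scipy, OpenCV 4.12 (cv2) and the standard library are available. Lean on these libraries where they do the work, as an engineer would, in place of code of your own. Each camera call takes 0.05 s, during which the arm holds its last target. There are 200 camera calls.

## Working session

There is one attempt and no reset: what is moved stays moved. The work goes in short steps, Python scripts to look and compute and a tool call to move; the robot and the scene stay as the last step left them, time stands still between calls to the robot, and variables do not carry over. Pictures are saved under pics/ and viewed, at most 10 in all, crops included, and the job is handed in when it is done.

```bash
mkdir -p pics; cat > h.py <<'E'
import numpy as np, cv2
from scipy.spatial.transform import Rotation as R
from plant import manip as m
def rot(q): return R.from_quat([q[1],q[2],q[3],q[0]])
def cloud(cam,d):
    p=m.camera_params(cam);K=np.array(p["intrinsics"]);v,u=np.indices(d.shape)
    c=np.stack([(u-K[0,2])/K[0,0]*d,(v-K[1,2])/K[1,1]*d,d],-1)
    return c@rot(p["orientation"]).as_matrix().T+np.array(p["xyz"])
def proj(cam,P):
    p=m.camera_params(cam);K=np.array(p["intrinsics"])
    c=(np.atleast_2d(P)-p["xyz"])@rot(p["orientation"]).as_matrix();q=c@K.T
    return q[:,:2]/q[:,2:]
E
python3 - <<'E'
from h import *
for c in("top","side"):
    im,d=m.grab_frame(c);cv2.imwrite(f"pics/{c}0.png",im[...,::-1]);np.save(f"{c}0.npy",d);W=cloud(c,d)
    print(c,m.camera_params(c)["xyz"])
    for q in("jar","cradle","stop_leg","leg_web","lever_tip","length_mark","jar_seat"):
        for r in m.mark_of(c,q)[:3]:
            y,x=[int(round(a)) for a in r["centre"]]
            y=min(max(y,0),399);x=min(max(x,0),639)
            print(q,round(r["conf"],2),(x,y),W[y,x].round(3))
print(m.state())
E
```

```text
top [0.32196091 0.16677505 1.08944453]
jar 0.82 (301, 251) [0.389 0.229 0.105]
jar 0.75 (229, 216) [0.474 0.407 0.057]
jar 0.6 (258, 180) [0.563 0.34  0.062]
cradle 0.92 (394, 203) [0.518 0.002 0.014]
stop_leg 0.62 (408, 202) [ 0.52  -0.032  0.022]
leg_web 0.85 (426, 198) [ 0.519 -0.064  0.08 ]
lever_tip 0.38 (422, 210) [ 0.491 -0.055  0.074]
length_mark 0.75 (391, 205) [0.514 0.009 0.01 ]
length_mark 0.27 (396, 199) [ 0.529 -0.003  0.013]
jar_seat 0.63 (397, 200) [ 0.527 -0.006  0.009]
side [ 0.22275591 -0.5159324   0.44388805]
jar 0.97 (286, 208) [0.495 0.304 0.002]
jar 0.89 (309, 194) [0.574 0.336 0.01 ]
jar 0.78 (263, 225) [0.408 0.217 0.019]
cradle 0.82 (352, 268) [ 0.492 -0.047  0.044]
stop_leg 0.93 (364, 270) [ 0.5   -0.074  0.054]
leg_web 0.58 (372, 256) [ 0.515 -0.074  0.079]
leg_web 0.56 (215, 209) [0.328 0.384 0.003]
lever_tip 0.69 (357, 254) [ 0.495 -0.058  0.079]
length_mark 0.84 (349, 262) [ 0.485 -0.049  0.061]
jar_seat 0.69 (352, 240) [0.559 0.071 0.016]
jar_seat 0.68 (217, 207) [0.333 0.373 0.012]
jar_seat 0.49 (355, 254) [ 0.492 -0.057  0.079]
{'time': 0.8, 'joint_pos': array([ 1.03701631e+00,  5.26722141e-02,  1.61289850e+00,  1.49092864e-05,
        1.47602143e+00, -1.19017657e-01]), 'joint_vel': array([-0.00022959,  0.00088871,  0.00112217, -0.00115665,  0.00069361,
       -0.00082177]), 'joint_efforts': array([ 6.91012228e-04, -3.93622935e+01, -3.70447075e+01, -9.17705421e-06,
        4.81601455e-04,  6.20943084e-06]), 'tool_pos': array([0.25185192, 0.57198453, 0.25032171]), 'tool_rot': array([-6.94761084e-06,  2.05898589e-01,  9.78573334e-01,  2.62102460e-06]), 'contact_force': array([-0.22509569, -0.37751747, -1.02066197]), 'ft_torque': array([-0.02987366,  0.03077555,  0.04182373]), 'grasp_force': 0.0, 'gripper_width': 1.0016577304292476}
```

```bash
python3 - <<'E'
import cv2
a=cv2.imread("pics/top0.png");b=cv2.imread("pics/side0.png")
cv2.imwrite("pics/t1.png",cv2.resize(a[100:340,180:500],(800,600)))
cv2.imwrite("pics/s1.png",cv2.resize(b[150:330,200:440],(800,600)))
E
```

```text
(no output)
```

View pics/t1.png

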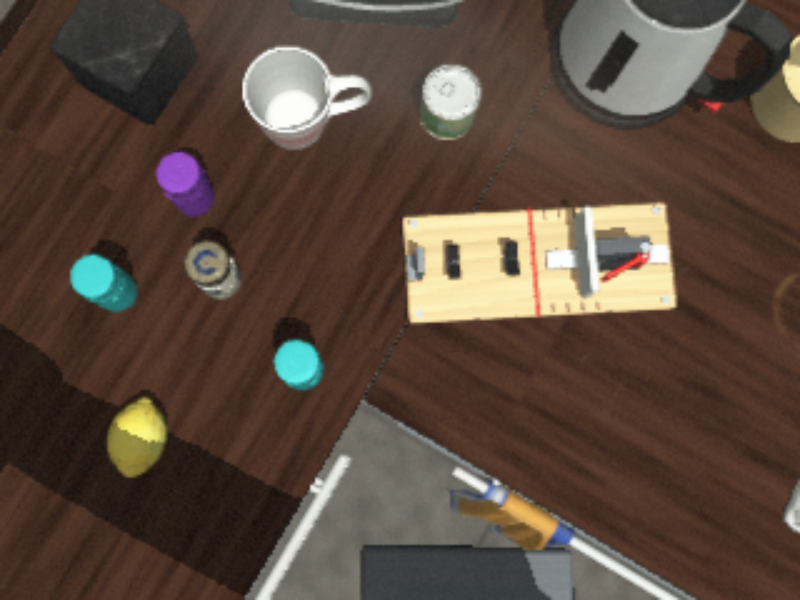

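View pics/s1.png

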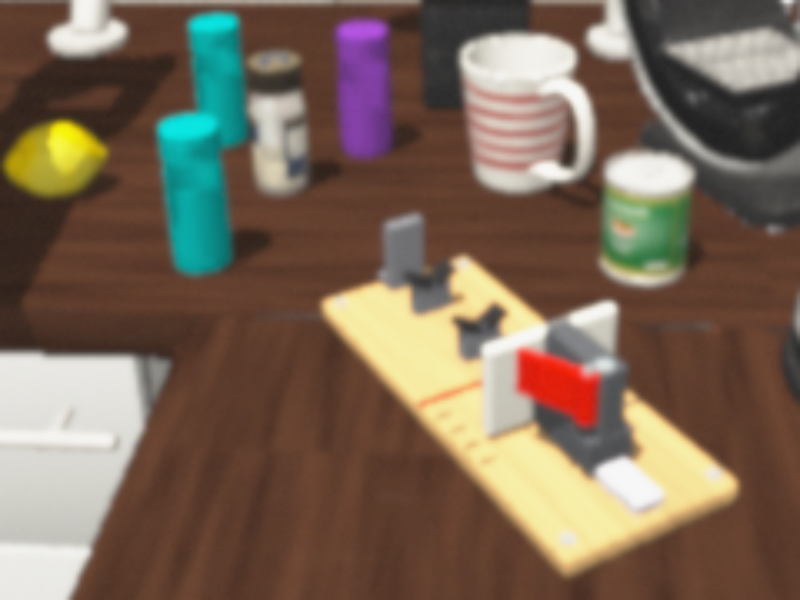

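The jar has three rivals in the top crop: purple at (185,172), and turquoise at (101,275) and (299,364). The one at (210,262) has a brown lid. In the side crop, (278,120) shows a clear body, a label and a brown lid, so that is the jar. The cradle's leg is at the right (world -y) and its lip is at the left.

```bash
python3 - <<'E'
from h import *
im=cv2.imread("pics/top0.png");d=np.load("top0.npy");W=cloud("top",d);hsv=cv2.cvtColor(im,cv2.COLOR_BGR2HSV)
# objects' top
def top(x,y,rad,zmin):
    s=W[y-25:y+25,x-25:x+25].reshape(-1,3);k=(s[:,2]>zmin)
    s=s[k]; c=np.median(s,0)
    s=s[np.hypot(*(s[:,:2]-c[:2]).T)<rad]
    (cx,cy),r=cv2.minEnclosingCircle(s[:,:2].astype(np.float32)); return (cx,cy,r,s[:,2].max(),s.mean(0).round(3))
for n,x,y in(("jar",264,205),("tq1",221,210),("tq2",299,245),("pur",254,170)): print(n,top(x,y,.03,.09))
# wood top
wood=(abs(W[...,2]-.014)<.006)&(hsv[...,2]>150)&(hsv[...,0]>8)&(hsv[...,0]<30)
n,l,st,ce=cv2.connectedComponentsWithStats(wood.astype(np.uint8));i=1+st[1:,4].argmax()
P=W[l==i][:,:2].astype(np.float32);P=P[(P[:,0]>.4)&(P[:,0]<.62)]
r=cv2.minAreaRect(P);print(r,cv2.boxPoints(r))
red=(hsv[...,1]>150)&((hsv[...,0]<8)|(hsv[...,0]>172))
for nm,k in(("mark",red&(W[...,2]<.022)),("lever",red&(W[...,2]>.05))):
    s=W[k];s=s[(s[:,0]>.44)&(s[:,0]<.6)&(abs(s[:,1])<.13)];print(nm,len(s),s.mean(0),s.min(0),s.max(0))
    if len(s)>3:
        vx=cv2.fitLine(s[:,:2].astype(np.float32),cv2.DIST_HUBER,0,.01,.01).ravel();print(vx,np.degrees(np.arctan2(vx[1],vx[0])))
s=W[(W[...,2]>.07)&(W[...,2]<.085)&(W[...,0]>.44)&(W[...,0]<.6)&(abs(W[...,1])<.13)]
pl=s[s[:,1]>-.06+0];print("leg tops",s.min(0),s.max(0),len(s))
print(m.tip_extent)
E
```

```text
jar (0.4948464035987854, 0.3215571939945221, 0.020428117364645004, np.float64(0.10959050557576278), array([0.494, 0.321, 0.104]))
tq1 (0.4806522727012634, 0.42650818824768066, 0.020393988117575645, np.float64(0.10903051485588677), array([0.48 , 0.425, 0.104]))
tq2 (0.40385961532592773, 0.23610003292560577, 0.02063664235174656, np.float64(0.10909784612902007), array([0.403, 0.236, 0.104]))
pur (0.5799089074134827, 0.35220712423324585, 0.020969754084944725, np.float64(0.10856927720144915), array([0.579, 0.351, 0.104]))
((0.5103171467781067, 0.06985777616500854), (0.10959192365407944, 0.12820173799991608), 3.9156854152679443) [[0.45127174 0.13006707]
 [0.46002647 0.00216462]
 [0.5693625  0.00964849]
 [0.5606078  0.13755094]]
mark 41 [0.51983893 0.00428894 0.01314945] [ 4.62804706e-01  2.35300941e-04 -2.84844699e-03] [0.57414814 0.0086439  0.01789346]
[0.9980846  0.06186399 0.5246474  0.00445354] 3.5468104
lever 50 [ 0.50107234 -0.07494322  0.07446701] [ 0.489263   -0.09274926  0.05483091] [ 0.51290993 -0.05431837  0.08197161]
[ 0.46608472 -0.8847401   0.50107235 -0.07494322] -62.21956
leg tops [ 0.47698435 -0.09626256  0.07025309] [ 0.56025815 -0.03538463  0.0847838 ] 319
0.019
```

```bash
python3 - <<'E'
from h import *
im=cv2.imread("pics/top0.png");d=np.load("top0.npy");W=cloud("top",d);hsv=cv2.cvtColor(im,cv2.COLOR_BGR2HSV)
wood=(abs(W[...,2]-.014)<.007)&(hsv[...,2]>110)&(W[...,0]>.44)&(W[...,0]<.6)&(abs(W[...,1])<.16)&(hsv[...,1]>60)
w=cv2.morphologyEx(wood.astype(np.uint8),cv2.MORPH_OPEN,np.ones((3,3)))
P=W[w>0][:,:2].astype(np.float32);r=cv2.minAreaRect(P);print(r);print(cv2.boxPoints(r))
a=np.radians(3.8)
# leg points in cradle frame
O=np.array(r[0]);X=np.array([np.cos(a),np.sin(a)]);Y=np.array([-X[1],X[0]])
L=np.stack([(W[...,:2]-O)@X,(W[...,:2]-O)@Y,W[...,2]],-1)
def show(n,k):
    s=L[k&(abs(L[...,0])<.06)&(abs(L[...,1])<.14)];print(n,len(s),np.percentile(s,[2,50,98],axis=0).round(4).tolist())
g=hsv[...,1]<60
show("plate",(L[...,2]>.066)&(L[...,2]<.08)&g&(hsv[...,2]>140)&(L[...,1]<0))
show("web",(L[...,2]>.074)&(L[...,2]<.086)&(hsv[...,2]<110)&(hsv[...,1]<100)&(L[...,1]<0))
show("saddle",(L[...,2]>.03)&(L[...,1]>.01)&(L[...,1]<.1))
show("lip",(L[...,2]>.055)&(L[...,1]>.1))
red=(hsv[...,1]>150)&((hsv[...,0]<8)|(hsv[...,0]>172))
show("mark",red&(L[...,2]<.022)); show("lev",red&(L[...,2]>.06))
E
```

```text
((0.5155097246170044, -0.0004056096076965332), (0.11048907041549683, 0.26963767409324646), 3.843313455581665)
[[ 0.45135278  0.1304071 ]
 [ 0.4694261  -0.13862419]
 [ 0.5796667  -0.13121831]
 [ 0.56159335  0.13781297]]
plate 116 [[-0.039, -0.0899, 0.0696], [-0.0021, -0.0414, 0.0735], [0.0382, -0.0377, 0.0789]]
web 19 [[-0.0081, -0.087, 0.0746], [-0.0034, -0.0624, 0.0779], [0.0079, -0.0464, 0.0819]]
saddle 137 [[-0.0167, 0.0253, 0.0335], [0.0006, 0.0824, 0.0399], [0.0149, 0.0936, 0.0463]]
lip 39 [[-0.0128, 0.1185, 0.0562], [-0.0012, 0.1229, 0.0601], [0.0112, 0.1262, 0.0639]]
mark 41 [[-0.0506, 0.0023, 0.0001], [0.0053, 0.0043, 0.0141], [0.0582, 0.0059, 0.0179]]
lev 48 [[-0.0294, -0.0909, 0.0649], [-0.0193, -0.0728, 0.0759], [-0.009, -0.0528, 0.0815]]
```

>>> crank_tcp:
  plan: [1,0,0,0,0.18,0,0,1,0,0,0,0.18,0,0]

```text
time: 1.05
tool_pos: [0.2519, 0.5719, 0.2516]
tool_rot: [-0.037, 0.203, 0.962, -0.177]
contact_force: [0.0, 0.5, 0.0]
gripper_width: 0.998
grasp_force: 0.0
```

```bash
python3 -c "
from plant import manip as m
s=m.state();print(repr([s['joint_pos'].tolist(),s['tool_pos'].tolist(),s['tool_rot'].tolist()]))"|tee -a log.txt
```

```text
[[1.0524617582834885, 0.2748141606928384, 1.39130075060357, -0.038371233187670585, 1.8371957164675228, -0.10668568728855068], [0.2518659472506323, 0.5719054190231234, 0.25162825854661813], [-0.0371034500899699, 0.20260828042976908, 0.9624144423436092, -0.1770075135725963]]
```

```bash
cat > st.py <<'E'
from plant import manip as m
s=m.state();print(repr([s['joint_pos'].tolist(),s['tool_pos'].tolist(),s['tool_rot'].tolist()]),file=open("log.txt","a"))
E
echo '[[1.03701631,0.0526722141,1.6128985,1.49e-05,1.47602143,-0.119017657],[0.25185192,0.57198453,0.25032171],[0,0.205898589,0.978573334,0]]'>>log.txt
```

>>> crank_tcp:
  plan: [1,0,-0.04,0,-0.18,0,0,1,0,-0.04,0,-0.18,0,0,1,-0.03,-0.02,0,0,0.15,0,1,-0.05,-0.02,0,0,0.15,0]

```text
time: 1.55
tool_pos: [0.2766, 0.433, 0.266]
tool_rot: [-0.147, 0.201, 0.968, 0.033]
contact_force: [1.3, 0.4, -0.4]
gripper_width: 0.999
grasp_force: 0.0
```

```bash
python3 st.py
```

>>> crank_tcp:
  plan: [1,-0.05,-0.02,0,0,0.18,0.18,1,-0.05,-0.02,0,0,0.18,0.18,1,-0.05,-0.02,0,0,0,0.18]

```text
time: 1.92
tool_pos: [0.3631, 0.3078, 0.2044]
tool_rot: [-0.278, 0.407, 0.87, 0.012]
contact_force: [0.5, 0.5, 0.7]
gripper_width: 1.002
grasp_force: 0.0
```

```bash
python3 st.py
python3 - <<'E'
import numpy as np
from scipy.optimize import least_squares
from scipy.spatial.transform import Rotation as R
D=[eval(l) for l in open("log.txt")]
open("kin.py","w").write('''
import numpy as np
from scipy.spatial.transform import Rotation as R
def fk(q,p):
    a,b,h,L1,e,L2,L3,ty=p
    E=R.from_euler
    r1=E("z",q[0]);r2=r1*E("y",q[1]);r3=r2*E("y",q[2]);r5=r3*E("z",q[3])*E("y",q[4])
    pos=r1.apply([a,b,h])+r2.apply([0,0,L1])+r3.apply([e,0,L2])+r5.apply([0,0,L3])
    return pos,r5*E("z",q[5]+ty)
''')
import sys;sys.path.insert(0,".");from kin import fk
def res(p):
    o=[]
    for q,t,r in D:
        P,Rr=fk(q,p);o+=list(P-t)+list(.3*(Rr.inv()*R.from_quat(r[1:]+r[:1])).as_rotvec())
    return np.r_[np.array(o),0.001*(np.array(p[:7])-[0,.07,.3,.4,0,.4,.2])]
best=None
for ty in(1.57,-1.57,0,3.14):
    s=least_squares(res,[0,.07,.3,.4,0,.4,.2,ty]);print(ty,s.cost,s.x.round(4))
    if best is None or s.cost<best.cost:best=s
np.save("kin.npy",best.x);print(np.abs(best.fun[:-7]).max())
for d in D:print(np.round(d[0],3))
E
```

```text
1.57 3.072634610892155e-08 [0.     0.0742 0.238  0.4264 0.0957 0.6099 0.2605 1.5708]
-1.57 3.072634613578913e-08 [0.     0.0742 0.238  0.4264 0.0957 0.6099 0.2605 1.5708]
0 3.0726346110198124e-08 [0.     0.0742 0.238  0.4264 0.0957 0.6099 0.2605 1.5708]
3.14 3.0726346108997124e-08 [0.     0.0742 0.238  0.4264 0.0957 0.6099 0.2605 1.5708]
4.400311680073115e-06
[ 1.052  0.275  1.391 -0.038  1.837 -0.107]
[ 1.037  0.053  1.613  0.     1.476 -0.119]
[ 0.716 -0.178  1.827  0.276  1.619 -0.449]
[ 0.327 -0.072  1.884  0.403  1.727 -0.386]
```

```bash
cat >> kin.py <<'E'
from scipy.optimize import least_squares
p=np.load("kin.npy")
LO=np.array([-3.01,-1.01,.06,-1.02,.09,-3.14]);HI=np.array([3.01,2.22,2.58,4.17,2.62,3.14])
def ik(pos,Rt,q0):
    f=lambda q:(lambda P,r:np.r_[P-pos,.3*(r.inv()*Rt).as_rotvec()])(*fk(q,p))
    s=least_squares(f,np.clip(q0,LO+.02,HI-.02),bounds=(LO+.01,HI-.01));return s.x,np.abs(s.fun).max()
def toolR(psi,t,s):
    z=np.array([np.sin(t)*np.cos(psi),np.sin(t)*np.sin(psi),-np.cos(t)]);y=s*np.array([-np.sin(psi),np.cos(psi),0])
    return R.from_matrix(np.stack([np.cross(y,z),y,z],1))
O=np.array([.5155,-.0004]);YAW=np.radians(3.84)
def C(x,y,z): return np.r_[O+[x*np.cos(YAW)-y*np.sin(YAW),x*np.sin(YAW)+y*np.cos(YAW)],z]
JAR=np.array([.4945,.3215])
E
python3 - <<'E'
from kin import *
D=[eval(l) for l in open("log.txt")];q0=np.array(D[-1][0])
seeds=[q0,[.5,.3,1.7,.8,1.2,-.5],[.5,.3,1.7,1.6,1.2,1.5],[.5,.3,1.7,2.5,1,2.5],[.5,.3,1.7,-.6,1.3,1],[.5,.3,1.7,1.6,1.2,-1.8]]
hg=.055
for s in(1,-1):
  for psi in(60,75,90,105,120,140):
    for t in(45,55,65,75,90):
      Rg=toolR(np.radians(psi),np.radians(t),s);Rf=toolR(YAW+np.pi/2,np.radians(t-90),s)
      out=[]
      for P,Rt in((np.r_[JAR,hg],Rg),(C(0,hg,.060),Rf)):
        c=[ik(P,Rt,x) for x in seeds];c=[q for q,e in c if e<1e-4]
        out.append(c)
      if all(out):
        b=min(((np.abs(x-y).max(),np.abs(x-q0).max(),x,y) for x in out[0] for y in out[1]),key=lambda k:k[0]+k[1])
        print(s,psi,t,round(b[0],2),round(b[1],2),b[2].round(2),b[3].round(2))
E
```

```text
1 60 45 5.69 3.51 [ 0.21 -0.05  2.22  1.03  0.66  3.12] [ 0.31  0.21  1.94 -0.79  1.33 -2.57]
1 60 55 5.45 3.15 [ 0.16 -0.02  2.27  1.39  0.7   2.76] [ 0.25  0.13  1.96 -0.64  1.25 -2.69]
1 60 65 5.29 2.84 [0.11 0.05 2.3  1.68 0.82 2.46] [ 0.17  0.07  1.98 -0.47  1.18 -2.83]
1 60 75 5.22 2.62 [0.08 0.16 2.3  1.89 1.   2.23] [ 0.09  0.02  2.   -0.29  1.14 -2.99]
1 60 90 2.09 2.39 [0.06 0.38 2.26 2.09 1.3  2.01] [-0.04 -0.01  2.01  0.    1.14  3.04]
1 75 45 5.49 3.31 [0.15 0.04 2.14 0.99 0.88 2.92] [ 0.31  0.21  1.94 -0.79  1.33 -2.57]
1 75 55 5.37 3.07 [0.09 0.08 2.17 1.24 0.95 2.68] [ 0.25  0.13  1.96 -0.64  1.25 -2.69]
1 75 65 5.3 2.86 [0.04 0.16 2.19 1.44 1.06 2.47] [ 0.17  0.07  1.98 -0.47  1.18 -2.83]
1 75 75 5.29 2.69 [0.01 0.26 2.18 1.6  1.2  2.3 ] [ 0.09  0.02  2.   -0.29  1.14 -2.99]
1 75 90 1.79 2.5 [-0.01  0.45  2.14  1.79  1.44  2.12] [-0.04 -0.01  2.01  0.    1.14  3.04]
1 90 45 5.33 3.15 [0.13 0.13 2.03 0.92 1.08 2.77] [ 0.31  0.21  1.94 -0.79  1.33 -2.57]
1 90 55 5.29 2.98 [0.07 0.19 2.05 1.1  1.16 2.6 ] [ 0.25  0.13  1.96 -0.64  1.25 -2.69]
1 90 65 5.28 2.84 [0.02 0.27
[... 3738 characters left out ...]
  0.07  1.98 -0.47  1.18  0.31]
-1 120 75 1.34 0.65 [ 0.05  0.57  1.72  1.05  1.73 -0.83] [ 0.09  0.02  2.   -0.29  1.14  0.15]
-1 120 90 1.2 0.8 [ 0.03  0.71  1.68  1.2   1.9  -0.87] [-0.04 -0.01  2.01  0.    1.14 -0.11]
-1 140 45 1.4 0.51 [ 0.2   0.44  1.65  0.59  1.6  -0.82] [ 0.31  0.21  1.94 -0.79  1.33  0.57]
-1 140 55 1.32 0.59 [ 0.16  0.52  1.61  0.68  1.72 -0.86] [ 0.25  0.13  1.96 -0.64  1.25  0.45]
-1 140 65 1.24 0.68 [ 0.14  0.61  1.56  0.77  1.84 -0.88] [ 0.17  0.07  1.98 -0.47  1.18  0.31]
-1 140 75 1.15 0.76 [ 0.12  0.69  1.52  0.86  1.95 -0.89] [ 0.09  0.02  2.   -0.29  1.14  0.15]
-1 140 90 1.01 0.89 [ 0.11  0.82  1.47  1.01  2.11 -0.88] [-0.04 -0.01  2.01  0.    1.14 -0.11]
```

```bash
cat >> kin.py <<'E'
def to(pos,Rt):
    """tool-frame rotvec, and shifts in present and in target axes"""
    from plant import manip as m
    s=m.state();q=s["tool_rot"];Rc=R.from_quat([q[1],q[2],q[3],q[0]])
    dp=np.array(pos)-s["tool_pos"]
    print("pos",s["tool_pos"].round(4),"rotvec",(Rc.inv()*Rt).as_rotvec().round(4),"d_now",Rc.inv().apply(dp).round(4),"d_target",Rt.inv().apply(dp).round(4))
PSI=YAW+np.pi/2
E
python3 - <<'E'
from kin import *
Rg=toolR(PSI,np.radians(60),-1)
to(np.r_[JAR,.055]-.13*Rg.as_matrix()[:,2],Rg)
E
```

```text
pos [0.3631 0.3078 0.2044] rotvec [-0.6316  0.5667  0.345 ] d_now [-0.1823  0.0508 -0.019 ] d_target [-0.1269  0.1321 -0.0511]
```

>>> crank_tcp:
  plan: [1,-0.05,0.012,-0.03,0,0,0,1,-0.05,0.014,-0.03,0,0,0,1,-0.05,0.014,-0.02,0,0,0,1,-0.03,0.01,0,0,0,0]

```text
time: 2.42
tool_pos: [0.5311, 0.1971, 0.1744]
tool_rot: [-0.276, 0.405, 0.872, 0.014]
contact_force: [-0.3, 0.2, -0.2]
gripper_width: 0.997
grasp_force: 0.0
```

>>> crank_tcp:
  plan: [0.75,0,0,0,-0.126,0.113,0.069,0.75,0,0,0,-0.126,0.113,0.069,0.75,0,0,0,-0.126,0.113,0.069,0.75,0,0,0,-0.126,0.113,0.069,0.75,0,0,0,-0.126,0.113,0.069]

```text
time: 3.05
tool_pos: [0.529, 0.1983, 0.1746]
tool_rot: [-0.366, 0.589, 0.634, 0.343]
contact_force: [-0.6, -0.1, -0.2]
gripper_width: 0.747
grasp_force: 0.0
```

```bash
python3 - <<'E'
from kin import *
Rg=toolR(PSI,np.radians(60),-1)
to(np.r_[JAR,.055]-.13*Rg.as_matrix()[:,2],Rg)
E
```

```text
pos [0.529  0.1983 0.1746] rotvec [-0.0016 -0.0032  0.0045] d_now [-0.0409 -0.0263  0.0381] d_target [-0.0409 -0.0262  0.0382]
```

>>> crank_tcp:
  plan: [0.75,-0.02,-0.013,0.018,0,0,0,0.75,-0.021,-0.013,0.02,0,0,0.004,0.75,0,0,0,0,0,0]

```text
time: 3.42
tool_pos: [0.4994, 0.2097, 0.1175]
tool_rot: [-0.369, 0.59, 0.633, 0.338]
contact_force: [0.4, 0.7, -0.4]
gripper_width: 0.753
grasp_force: 0.0
```

```bash
python3 - <<'E'
from kin import *
Rg=toolR(PSI,np.radians(60),-1)
to(np.r_[JAR,.055],Rg)
E
```

```text
pos [0.4994 0.2097 0.1175] rotvec [-0.01   -0.0011 -0.0022] d_now [0.0017 0.0039 0.1281] d_target [0.0019 0.0026 0.1281]
```

>>> crank_tcp:
  plan: [0.75,0.002,0.003,0.04,-0.01,0,0,0.75,0,0,0.045,0,0,0,0.75,0,0,0.043,0,0,0,0.75,0,0,0,0,0,0]

```text
time: 3.92
tool_pos: [0.4965, 0.3229, 0.0572]
tool_rot: [-0.365, 0.59, 0.633, 0.342]
contact_force: [-0.2, 0.3, 0.4]
gripper_width: 0.75
grasp_force: 0.0
```

```bash
python3 - <<'E'
from h import *; from kin import *
Rg=toolR(PSI,np.radians(60),-1)
to(np.r_[JAR,.055],Rg)
im,d=m.grab_frame("side");cv2.imwrite("pics/s2.png",cv2.resize(im[130:310,180:420,::-1],(800,600)))
E
```

```text
pos [0.4965 0.3229 0.0572] rotvec [-0.0003 -0.0007  0.0031] d_now [-0.0025 -0.0021 -0.    ] d_target [-0.0025 -0.002  -0.    ]
```

View pics/s2.png

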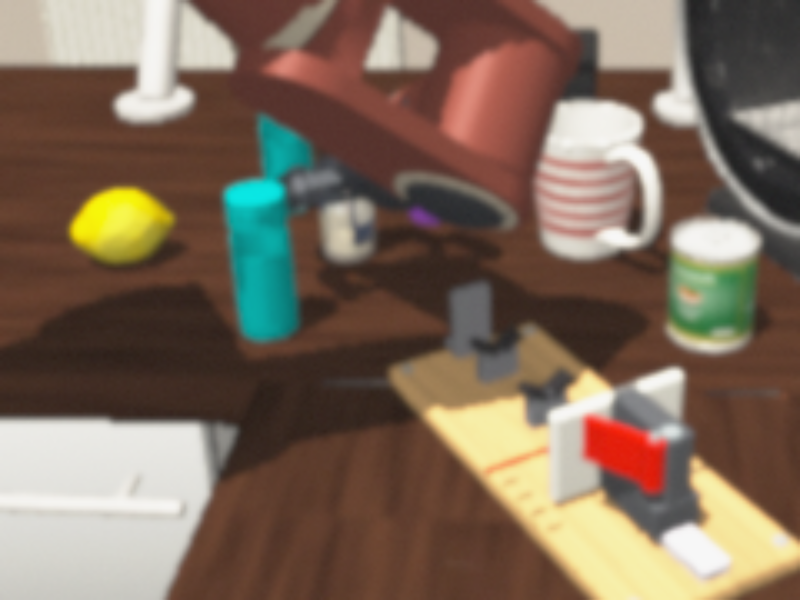

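The jar's foot at (348,235) is still upright between the fingers, and nothing else has moved. I'll close on it and lift.

>>> crank_tcp:
  plan: [0.75,-0.002,-0.002,0,0,0,0,0.1,0,0,0,0,0,0,0.1,0,0,0,0,0,0,0.1,0,0,0,0,0,0,0.1,0,0,0,0,0,0]

```text
time: 4.6
tool_pos: [0.4962, 0.3198, 0.0567]
tool_rot: [-0.364, 0.591, 0.633, 0.344]
contact_force: [-0.1, -4.4, 5.8]
gripper_width: 0.462
grasp_force: 60.2
```

```bash
python3 - <<'E'
from kin import *
Rg=toolR(PSI,np.radians(60),-1)
P=np.r_[JAR,.055];to(P+[0,0,.1],Rg)
for k in((JAR[0],JAR[1],.18),C(0,.055,.2)): to(k,Rg)
E
```

```text
pos [0.4962 0.3198 0.0567] rotvec [ 0.0048 -0.0011  0.0034] d_now [ 0.0862 -0.0011 -0.0475] d_target [ 0.0861 -0.0016 -0.0476]
pos [0.4962 0.3198 0.0567] rotvec [ 0.0048 -0.0011  0.0034] d_now [ 0.1078 -0.001  -0.0599] d_target [ 0.1077 -0.0016 -0.0601]
pos [0.4962 0.3198 0.0567] rotvec [ 0.0048 -0.0011  0.0034] d_now [-0.0084 -0.0008 -0.3018] d_target [-0.0087 -0.0022 -0.3018]
```

>>> crank_tcp:
  plan: [0.1,0.03,0,-0.017,0,0,0,0.1,0.045,0,-0.026,0,0,0,0.1,0.045,0,-0.026,0,0,0,0.1,0,-0.04,-0.04,0,0,0,0.1,0,-0.02,-0.04,0,0,0]

```text
time: 5.22
tool_pos: [0.4369, 0.2466, 0.2333]
tool_rot: [-0.364, 0.591, 0.633, 0.342]
contact_force: [1.3, -0.6, -0.3]
gripper_width: 0.46
grasp_force: 60.9
```

>>> crank_tcp:
  plan: [0.1,0,0,0,0,-0.175,0,0.1,0,0,0,0,-0.175,0,0.1,0,0,0,0,-0.175,0,0.1,0,0,0,0,-0.175,0,0.1,0,0,0,0,-0.175,0]

```text
time: 5.85
tool_pos: [0.4389, 0.2468, 0.2336]
tool_rot: [-0.059, 0.681, 0.727, 0.058]
contact_force: [-0.5, 0.0, -1.9]
gripper_width: 0.458
grasp_force: 60.9
```

>>> crank_tcp:
  plan: [0.1,0,0,0,0,-0.175,0,0.1,0,0,0,0,-0.175,0,0.1,0,0,0,0,-0.175,0,0.1,0,0,0,0,-0.17,0]

```text
time: 6.35
tool_pos: [0.4388, 0.2474, 0.2335]
tool_rot: [0.192, 0.66, 0.705, -0.177]
contact_force: [0.0, -0.1, -0.8]
gripper_width: 0.457
grasp_force: 60.9
```

```bash
python3 - <<'E'
from kin import *
to(C(0,.056,.12),toolR(PSI,np.radians(-30),-1))
E
```

```text
pos [0.4388 0.2474 0.2335] rotvec [ 0.0029  0.0046 -0.0023] d_now [-0.1123  0.0596  0.1972] d_target [-0.1134  0.06    0.1965]
```

>>> crank_tcp:
  plan: [0.1,-0.028,0.015,0.049,0,0,0,0.1,-0.028,0.015,0.049,0,0,0,0.1,-0.028,0.015,0.049,0,0,0,0.1,-0.028,0.015,0.049,0.003,0.004,-0.002,0.1,0,0,0,0,0,0]

```text
time: 6.98
tool_pos: [0.5098, 0.0536, 0.1162]
tool_rot: [0.185, 0.661, 0.705, -0.178]
contact_force: [0.2, 0.5, -1.4]
gripper_width: 0.458
grasp_force: 61.0
```

```bash
python3 - <<'E'
from h import *
from kin import *
to(C(0,.056,.12),toolR(PSI,np.radians(-30),-1))
for c in("side","top"):
    im,d=m.grab_frame(c);cv2.imwrite(f"pics/{c}3.png",im[...,::-1]);np.save(f"{c}3.npy",d)
a=cv2.imread("pics/side3.png")[170:320,260:460];b=cv2.imread("pics/top3.png")[140:290,330:450]
cv2.imwrite("pics/c3.png",np.hstack([cv2.resize(a,(480,360)),cv2.resize(b,(288,360))]))
E
```

```text
pos [0.5098 0.0536 0.1162] rotvec [-0.0092 -0.0043 -0.0015] d_now [-0.0004  0.002  -0.0042] d_target [-0.0004  0.002  -0.0042]
```

View pics/c3.png

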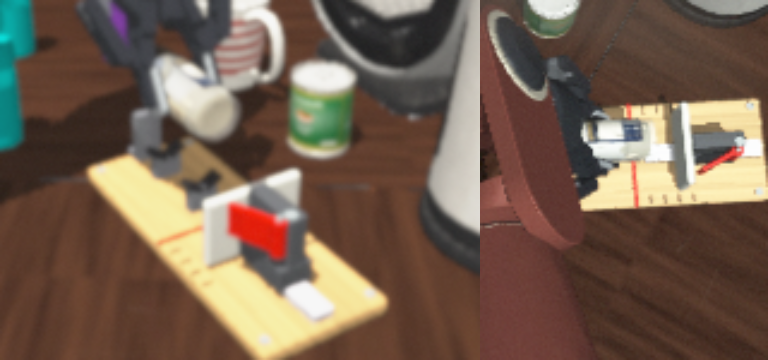

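The jar is held lying with its foot towards the plate (right panel: body at about (615,137), foot end near (650,137)). I'll measure its pose from depth.

```bash
python3 - <<'E'
from h import *
from kin import *
for c in("top","side"):
    d=np.load(f"{c}3.npy");W=cloud(c,d)
    X=np.array([np.cos(YAW),np.sin(YAW)]);Y=np.array([-X[1],X[0]])
    L=np.stack([(W[...,:2]-O)@X,(W[...,:2]-O)@Y,W[...,2]],-1)
    k=(d>0)&(abs(L[...,0])<.035)&(L[...,1]>-.03)&(L[...,1]<.03)&(L[...,2]>.088)&(L[...,2]<.145)
    s=L[k];print(c,len(s),np.percentile(s,[1,50,99],axis=0).round(4).tolist())
    # cylinder fit radius .0205: axis x=a+b y, z=e+f y
    from scipy.optimize import least_squares
    y0=np.percentile(s[:,1],2)
    g=s[s[:,1]>y0+.004]
    f=lambda p:np.hypot((g[:,0]-p[0]-p[1]*g[:,1]),(g[:,2]-p[2]-p[3]*g[:,1]))-.0205
    r=least_squares(f,[0,0,.116,0],loss="soft_l1",f_scale=.002);print(r.x.round(4),"foot y",y0)
E
```

```text
top 223 [[-0.0229, 0.0017, 0.1133], [-0.0061, 0.0165, 0.1316], [0.0172, 0.0298, 0.1374]]
[-0.0027  0.0251  0.1144  0.0114] foot y 0.0023525696765086873
side 527 [[-0.0218, -0.0024, 0.0984], [-0.0076, 0.0013, 0.1221], [0.0162, 0.0294, 0.1365]]
[-0.0008 -0.0025  0.1154  0.0074] foot y -0.0021521182903839935
```

>>> crank_tcp:
  plan: [0.1,0.01,0.002,0.0173,-0.009,-0.004,0,0.1,0.01,0,0.0173,0,0,0,0.1,0.004,0,0.007,0,0,0,0.1,0,0,0,0,0,0]

```text
time: 7.58
tool_pos: [0.5138, 0.0572, 0.0713]
tool_rot: [0.191, 0.659, 0.706, -0.174]
contact_force: [-0.1, -1.0, -0.4]
gripper_width: 0.46
grasp_force: 61.0
```

```bash
python3 - <<'E'
from kin import *
to(C(0,.056,.061),toolR(PSI,np.radians(-30),-1))
E
```

```text
pos [0.5138 0.0572 0.0713] rotvec [ 0.0072 -0.0009  0.0004] d_now [ 0.0037 -0.0023  0.0097] d_target [ 0.0038 -0.0022  0.0097]
```

>>> crank_tcp:
  plan: [0.1,0.002,-0.002,0.004,0.006,0,0,0.1,0.002,0,0.0035,0,0,0,0.1,0,0,0,0,0,0]

```text
time: 7.95
tool_pos: [0.5123, 0.0564, 0.0633]
tool_rot: [0.189, 0.66, 0.705, -0.176]
contact_force: [0.8, -0.5, -2.2]
gripper_width: 0.458
grasp_force: 61.0
```

```bash
python3 - <<'E'
from kin import *
to(C(0,.056,.061),toolR(PSI,np.radians(-30),-1))
E
```

```text
pos [0.5123 0.0564 0.0633] rotvec [ 0.0019 -0.0011 -0.0011] d_now [ 0.0004 -0.0006  0.0024] d_target [ 0.0004 -0.0006  0.0024]
```

>>> crank_tcp:
  plan: [0.1,0.001,0,0.0015,0,0,0,0.1,0,0,0,0,0,0,0.1,0,0,0,0,0,0]

```text
time: 8.32
tool_pos: [0.5129, 0.0565, 0.0621]
tool_rot: [0.19, 0.66, 0.705, -0.175]
contact_force: [0.7, 0.5, 1.1]
gripper_width: 0.461
grasp_force: 61.3
```

>>> crank_tcp:
  plan: [0.1,0.0005,0,0.001,0,0,0,0.1,0,0,0,0,0,0]

```text
time: 8.57
tool_pos: [0.513, 0.0565, 0.062]
tool_rot: [0.19, 0.66, 0.705, -0.176]
contact_force: [-1.5, 1.2, 6.4]
gripper_width: 0.457
grasp_force: 62.0
```

>>> crank_tcp:
  plan: [0.6,0,0,0,0,0,0,0.8,0,0,0,0,0,0,0.8,0,0,0,0,0,0,0.8,0,0,0,0,0,0]

```text
time: 9.07
tool_pos: [0.5123, 0.0565, 0.0604]
tool_rot: [0.189, 0.66, 0.705, -0.176]
contact_force: [0.7, 0.3, 0.3]
gripper_width: 0.802
grasp_force: 0.0
```

>>> crank_tcp:
  plan: [0.8,0,0,-0.04,0,0,0,0.8,0,0,-0.06,0,0,0,0.8,0,0,-0.06,0,0,0,0.8,0,0,0,0,0,0]

```text
time: 9.57
tool_pos: [0.5096, 0.1386, 0.205]
tool_rot: [0.192, 0.66, 0.706, -0.171]
contact_force: [-0.8, -0.1, 0.1]
gripper_width: 0.8
grasp_force: 0.0
```

```bash
python3 - <<'E'
from h import *
from kin import *
to(C(-.003,-.085,.2),toolR(PSI,0,-1))
for c in("side","top"):
    im,d=m.grab_frame(c);cv2.imwrite(f"pics/{c}4.png",im[...,::-1]);np.save(f"{c}4.npy",d);W=cloud(c,d)
    X=np.array([np.cos(YAW),np.sin(YAW)]);Y=np.array([-X[1],X[0]])
    L=np.stack([(W[...,:2]-O)@X,(W[...,:2]-O)@Y,W[...,2]],-1)
    k=(d>0)&(abs(L[...,0])<.035)&(L[...,1]>-.012)&(L[...,1]<.105)&(L[...,2]>.06)&(L[...,2]<.09)
    s=L[k];print(c,len(s),np.percentile(s,[1,50,99],axis=0).round(4).tolist())
a=cv2.imread("pics/side4.png")[170:320,260:460];b=cv2.imread("pics/top4.png")[140:290,330:450]
cv2.imwrite("pics/c4.png",np.hstack([cv2.resize(a,(480,360)),cv2.resize(b,(288,360))]))
E
```

```text
pos [0.5096 0.1386 0.205 ] rotvec [ 0.0134  0.5196 -0.0006] d_now [-0.1921 -0.0071  0.1156] d_target [-0.2241 -0.0064  0.005 ]
side 776 [[-0.0183, 0.0012, 0.0606], [-0.0069, 0.0382, 0.0763], [0.0177, 0.1038, 0.0834]]
top 715 [[-0.0201, 0.0033, 0.0615], [-0.0031, 0.0532, 0.0762], [0.0194, 0.1034, 0.083]]
```

View pics/c4.png

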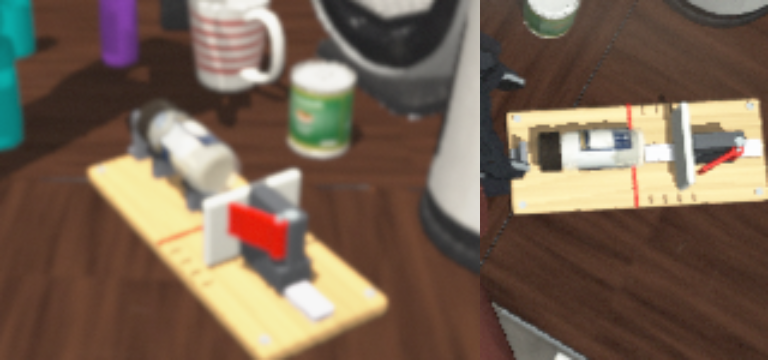

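The jar lies in both saddles with its foot at y ≈ 2 mm, and the leg hasn't moved. Next I'll get the real fingertip reach at this opening from depth.

```bash
python3 - <<'E'
from h import *
from kin import *
s=m.state();Rc=rot(s["tool_rot"])
for c in("side","top"):
    d=np.load(f"{c}4.npy");W=cloud(c,d);T=Rc.inv().apply(W.reshape(-1,3)-s["tool_pos"])
    k=(d.ravel()>0)&(abs(T[:,0])<.02)&(abs(T[:,1])<.07)&(T[:,2]>-.05)&(T[:,2]<.06);t=T[k];print(c,len(t),np.percentile(t,[1,50,95,99,100],axis=0).round(3).tolist())
    for sg in(1,-1):
        u=t[t[:,1]*sg>.02];print(sg,len(u),np.sort(u[:,2])[-8:].round(3) if len(u) else "")
to(C(-.003,-.062,.15),toolR(PSI,0,-1))
E
```

```text
side 661 [[-0.016, -0.062, -0.05], [-0.009, -0.031, -0.029], [0.006, 0.056, 0.0], [0.009, 0.064, 0.004], [0.01, 0.069, 0.005]]
1 309 [0.002 0.003 0.003 0.003 0.004 0.004 0.004 0.004]
-1 352 [0.003 0.003 0.004 0.004 0.004 0.004 0.004 0.005]
top 360 [[-0.014, -0.065, -0.049], [-0.006, 0.033, -0.04], [0.008, 0.057, 0.001], [0.01, 0.062, 0.007], [0.011, 0.065, 0.008]]
1 181 [0.003 0.004 0.004 0.005 0.006 0.006 0.008 0.008]
-1 179 [0.002 0.002 0.003 0.004 0.005 0.006 0.007 0.007]
pos [0.5068 0.1365 0.1995] rotvec [ 3.50e-03  5.22e-01 -1.00e-04] d_now [-0.148  -0.0039  0.1422] d_target [-0.1991 -0.0035  0.0495]
```

>>> crank_tcp:
  plan: [1,0,0,0,0,0.174,0,1,0,0,0,0.003,0.174,0,1,0,0,0,0,0.174,0]

```text
time: 10.05
tool_pos: [0.5058, 0.1357, 0.1973]
tool_rot: [-0.003, 0.683, 0.73, 0.001]
contact_force: [0.4, -0.8, -1.3]
gripper_width: 0.999
grasp_force: 0.0
```

>>> crank_tcp:
  plan: [1,-0.05,-0.001,0,0,0,0,1,-0.05,-0.001,0,0,0,0,1,-0.05,-0.001,0,0,0,0,1,-0.049,0,0,0,0,0,1,0,0,0,0,0,0]

```text
time: 10.68
tool_pos: [0.5155, -0.0656, 0.1967]
tool_rot: [-0.002, 0.685, 0.728, -0.002]
contact_force: [0.3, 0.5, 0.7]
gripper_width: 1.004
grasp_force: 0.0
```

```bash
python3 - <<'E'
from kin import *
to(C(-.003,-.062,.12),toolR(PSI,0,-1))
E
```

```text
pos [ 0.5155 -0.0656  0.1967] rotvec [-0.0046 -0.0004 -0.0066] d_now [0.003  0.0017 0.0767] d_target [0.003  0.0013 0.0767]
```

>>> crank_tcp:
  plan: [1,0.003,0.001,0.04,-0.004,0,-0.006,1,0,0,0.036,0,0,0,1,0,0,0,0,0,0]

```text
time: 11.05
tool_pos: [0.5141, -0.0582, 0.1182]
tool_rot: [-0.003, 0.681, 0.732, -0.001]
contact_force: [-0.3, 0.1, 0.8]
gripper_width: 0.998
grasp_force: 0.0
```

```bash
python3 - <<'E'
from h import *
from kin import *
to(C(-.003,-.062,.062),toolR(PSI,0,-1))
im,d=m.grab_frame("side")
cv2.imwrite("pics/c5.png",cv2.resize(im[170:320,280:480,::-1],(800,600)))
E
```

```text
pos [ 0.5141 -0.0582  0.1182] rotvec [-0.0063 -0.0031  0.0056] d_now [-0.0046  0.0026  0.0562] d_target [-0.0045  0.0023  0.0562]
```

View pics/c5.png

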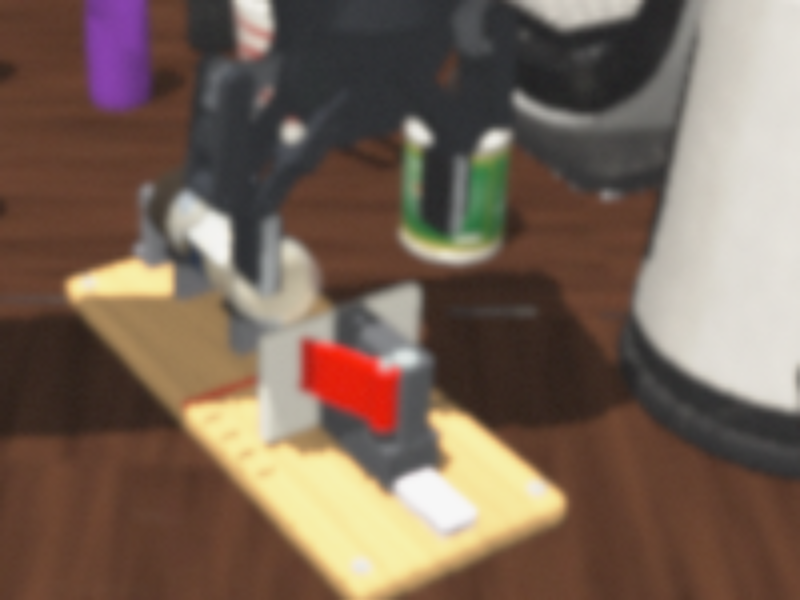

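The fingers at (262,250) and (455,200) straddle the leg above it, and the lever at (350,380) is open and clear. Descending behind the plate.

>>> crank_tcp:
  plan: [1,-0.0065,0.002,0,-0.005,-0.003,0.005,1,0,0,0.015,0,0,0,1,0,0,0,0,0,0]

```text
time: 11.48
tool_pos: [0.5198, -0.0658, 0.1074]
tool_rot: [0.003, 0.683, 0.73, 0.002]
contact_force: [-0.9, -0.2, -0.6]
gripper_width: 1.001
grasp_force: 0.0
```

```bash
python3 - <<'E'
from kin import *
to(C(-.003,-.063,.062),toolR(PSI,0,-1))
E
```

```text
pos [ 0.5198 -0.0658  0.1074] rotvec [0.0069 0.0027 0.0002] d_now [ 0.0027 -0.0032  0.0453] d_target [ 0.0026 -0.0029  0.0454]
```

>>> crank_tcp:
  plan: [1,0.001,-0.002,0.02,0,0,0,1,0,0,0.025,0,0,0,1,0,0,0,0,0,0,1,0,0,0,0,0,0]

```text
time: 11.98
tool_pos: [0.5194, -0.0653, 0.0642]
tool_rot: [0.005, 0.683, 0.731, 0.002]
contact_force: [-0.1, 0.1, 0.9]
gripper_width: 1.0
grasp_force: 0.0
```

```bash
python3 - <<'E'
from kin import *
to(C(-.003,-.062,.062),toolR(PSI,0,-1))
E
```

```text
pos [ 0.5194 -0.0653  0.0642] rotvec [0.0097 0.0037 0.0005] d_now [ 0.0031 -0.0025  0.0022] d_target [ 0.003  -0.0025  0.0022]
```

>>> crank_tcp:
  plan: [1,0,-0.003,0.002,-0.008,-0.003,0,0.78,0,0,0,0,0,0,0.78,0,0,0,0,0,0,0.78,0,0,0,0,0,0]

```text
time: 12.48
tool_pos: [0.516, -0.0655, 0.0615]
tool_rot: [0.008, 0.683, 0.731, 0.004]
contact_force: [0.0, -0.2, 0.9]
gripper_width: 0.775
grasp_force: 0.0
```

```bash
python3 - <<'E'
from kin import *
to(C(-.003,-.062,.062),toolR(PSI,0,-1))
E
```

```text
pos [ 0.516  -0.0655  0.0615] rotvec [0.017  0.0065 0.0004] d_now [ 0.003   0.0009 -0.0005] d_target [ 0.003   0.0009 -0.0005]
```

>>> crank_tcp:
  plan: [0.78,0.01,0,0,0.016,0.006,0,0.78,0.013,0,0,0,0,0,0.78,0.012,0,0,0,0,0,0.78,0,0,0,0,0,0]

```text
time: 12.98
tool_pos: [0.5135, -0.0299, 0.0613]
tool_rot: [0.0, 0.683, 0.731, -0.0]
contact_force: [-1.5, -1.8, 0.4]
gripper_width: 0.777
grasp_force: 0.8
```

```bash
python3 - <<'E'
from h import *
from kin import *
to(C(-.003,-.014,.062),toolR(PSI,0,-1))
im,d=m.grab_frame("side")
cv2.imwrite("pics/c6.png",cv2.resize(im[200:300,300:440,::-1],(800,572),interpolation=cv2.INTER_CUBIC))
E
```

```text
pos [ 0.5135 -0.0299  0.0613] rotvec [0.0003 0.0006 0.0014] d_now [ 0.0153  0.001  -0.0008] d_target [ 0.0153  0.001  -0.0007]
```

View pics/c6.png

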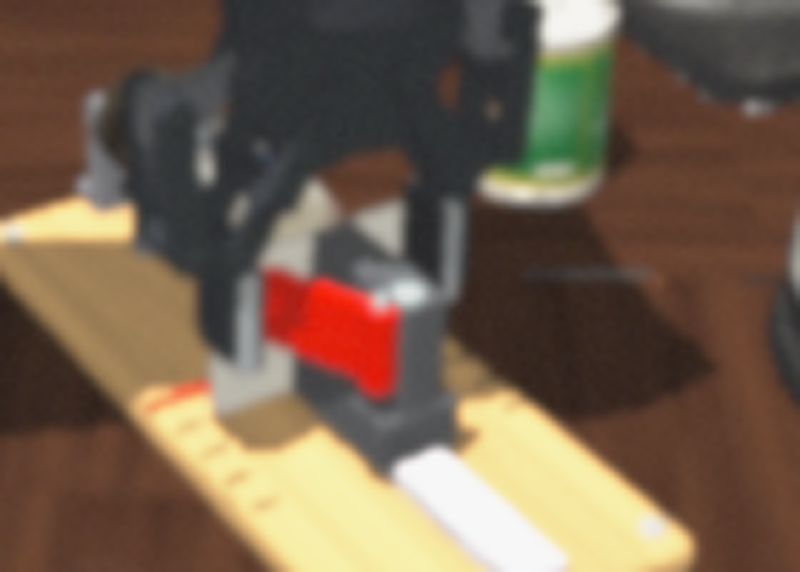

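The fingers now bear on the plate's back, and the lever is still open. I'll measure the leg's travel against the earlier frame, using the web's rear face.

```bash
cat >> h.py <<'E'
def leg(d):
    from kin import O,YAW
    W=cloud("side",d);X=np.array([np.cos(YAW),np.sin(YAW)]);Y=np.array([-X[1],X[0]])
    L=np.stack([(W[...,:2]-O)@X,(W[...,:2]-O)@Y,W[...,2]],-1)
    k=(d>0)&(abs(L[...,0])<.006)&(L[...,2]>.048)&(L[...,2]<.072)&(L[...,1]<-.02)
    s=L[k];return len(s),np.percentile(s[:,1],[10,30,50]).round(4)
E
python3 - <<'E'
from h import *
from kin import *
print(leg(np.load("side0.npy")),leg(np.load("side4.npy")),leg(m.grab_frame("side")[1]))
to(C(-.003,-.014,.062),toolR(PSI,0,-1))
E
```

```text
(94, array([-0.0982, -0.0975, -0.0971])) (96, array([-0.0985, -0.0978, -0.0973])) (83, array([-0.0706, -0.0698, -0.0693]))
pos [ 0.5135 -0.0302  0.0612] rotvec [0.0003 0.0001 0.0008] d_now [ 0.0156  0.001  -0.0008] d_target [ 0.0156  0.001  -0.0008]
```

>>> crank_tcp:
  plan: [0.78,0.008,0,0,0,0,0,0.78,0.007,0,0,0,0,0,0.78,0,0,0,0,0,0,0.78,0,0,0,0,0,0]

```text
time: 13.58
tool_pos: [0.5125, -0.0163, 0.0613]
tool_rot: [0.001, 0.683, 0.731, -0.001]
contact_force: [-1.1, -5.3, 0.9]
gripper_width: 0.778
grasp_force: 2.5
```

```bash
python3 - <<'E'
from h import *
from kin import *
print(leg(m.grab_frame("side")[1]))
to(C(-.003,-.0145,.062),toolR(PSI,0,-1))
E
```

```text
(73, array([-0.0568, -0.0563, -0.0558]))
pos [ 0.5125 -0.0164  0.0612] rotvec [0.0004 0.002  0.0004] d_now [ 0.0012  0.001  -0.0008] d_target [ 0.0012  0.001  -0.0008]
```

>>> crank_tcp:
  plan: [0.78,0.002,0.001,0,0,0,0,0.78,0,0,0,0,0,0,0.78,0,0,0,0,0,0,0.78,0,0,0,0,0,0]

```text
time: 14.12
tool_pos: [0.5126, -0.015, 0.0612]
tool_rot: [0.001, 0.683, 0.731, -0.002]
contact_force: [-4.0, -8.7, 1.8]
gripper_width: 0.777
grasp_force: 3.9
```

```bash
python3 - <<'E'
from h import *
from kin import *
im,d=m.grab_frame("side");print(leg(d))
to(C(-.003,-.0145,.062),toolR(PSI,0,-1))
cv2.imwrite("pics/c7.png",cv2.resize(im[200:300,300:440,::-1],(800,572),interpolation=cv2.INTER_CUBIC))
E
```

```text
(71, array([-0.0558, -0.055 , -0.0544]))
pos [ 0.5126 -0.015   0.0612] rotvec [-0.002   0.0033  0.0006] d_now [-0.0002  0.0008 -0.0008] d_target [-0.0001  0.0008 -0.0008]
```

View pics/c7.png

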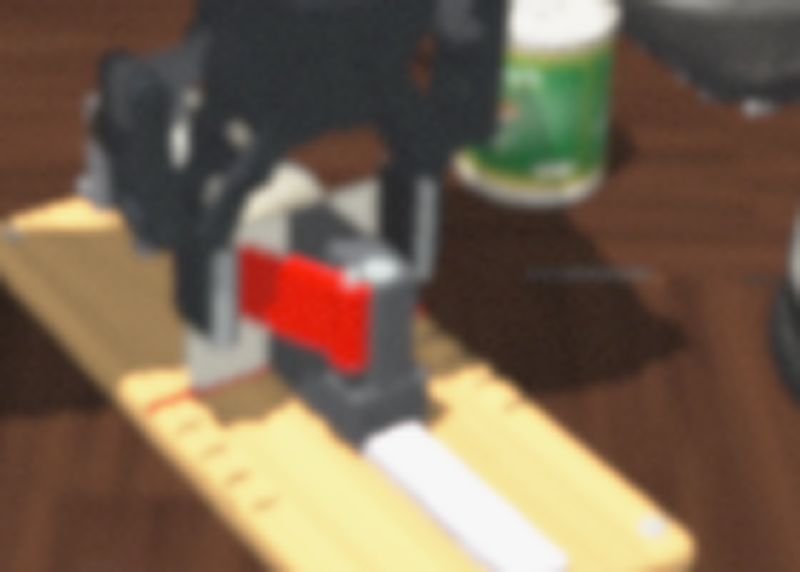

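The plate's front stands over the red line (its ends show at (165,400) and (420,310)), with the lever open and about 8.7 N of push. Squeezing now.

>>> crank_tcp:
  plan: [0.55,0,0,0,0,0,0,0.4,0,0,0,0,0,0,0.4,0,0,0,0,0,0]

```text
time: 14.55
tool_pos: [0.5132, -0.0149, 0.0619]
tool_rot: [0.001, 0.683, 0.731, -0.001]
contact_force: [-4.4, -8.0, 5.9]
gripper_width: 0.399
grasp_force: 6.2
```

```bash
python3 - <<'E'
from h import *
from kin import *
im,d=m.grab_frame("side");print(leg(d))
to(C(-.003,-.0145,.062),toolR(PSI,0,-1))
E
```

```text
(71, array([-0.0554, -0.0549, -0.0545]))
pos [ 0.5132 -0.015   0.0619] rotvec [-0.0008  0.0033  0.0006] d_now [-0.0001  0.0003 -0.0001] d_target [-0.0001  0.0003 -0.0001]
```

>>> crank_tcp:
  plan: [0,0,0,0,0,0,0,0,0,0,0,0,0,0,0,0,0,0,0,0,0,0,0,0,0,0,0,0,0,0,0,0,0,0,0]

```text
time: 15.22
tool_pos: [0.5153, -0.0148, 0.0622]
tool_rot: [0.003, 0.683, 0.73, 0.001]
contact_force: [6.1, -6.3, -2.0]
gripper_width: 0.238
grasp_force: 64.6
```

```bash
python3 - <<'E'
from h import *
from kin import *
im,d=m.grab_frame("side");print(leg(d))
to(C(-.003,-.0145,.062),toolR(PSI,0,-1))
cv2.imwrite("pics/c8.png",cv2.resize(im[190:310,270:438,::-1],(800,572),interpolation=cv2.INTER_CUBIC))
X=np.array([np.cos(YAW),np.sin(YAW)]);Y=np.array([-X[1],X[0]])
im,d=m.grab_frame("top");W=cloud("top",d);L=np.stack([(W[...,:2]-O)@X,(W[...,:2]-O)@Y,W[...,2]],-1)
k=(d>0)&(abs(L[...,0])<.035)&(L[...,1]>.0)&(L[...,1]<.112)&(L[...,2]>.06)&(L[...,2]<.09)
s=L[k];print(len(s),np.percentile(s,[1,50,99],axis=0).round(4).tolist() if len(s) else 0)
E
```

```text
(73, array([-0.0558, -0.055 , -0.0544]))
pos [ 0.5154 -0.0148  0.0622] rotvec [ 0.0052  0.0032 -0.0007] d_now [-0.0001 -0.0019  0.0002] d_target [-0.0001 -0.0019  0.0002]
657 [[-0.0204, 0.0186, 0.0612], [-0.0028, 0.0645, 0.076], [0.0194, 0.1105, 0.083]]
```

View pics/c8.png

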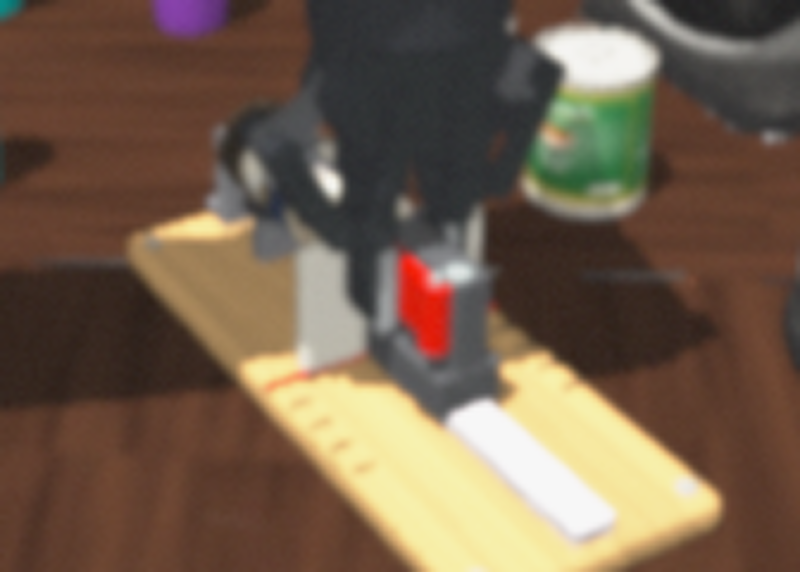

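The lever is flat against the web (opening about 20 mm, 65 N grip). The plate is at y ≈ 5 mm and the jar is against it in both saddles. Handing in.

```bash
python3 -c "
from plant import manip as m
print(m.job_done())"
```

```text
the job is handed in; nothing more can be done
None
```

The jar lies in both saddles with its foot at the stop plate, the leg is held at the red mark with its lever closed in a 65 N grip, and the job was handed in at about 15 s; the hand-in call returned no verdict.

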